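# Load the battery tester and hold its spring slide at the mark

### The job

Put the two smaller battery cells, button end up, one into each well of the desk battery tester, standing fully down; the large cell stays where it is. Then pull the tester's spring-return slide out by its upright tab until the line on the slide is level with the line on the small black rider on the scale beside it, and keep it there: the program finishes while still holding the slide at the mark. Leave the rider where it is set and do not disturb the large cell, tape dispenser or clip tray.

Things in the scene. Friction and masses are not known exactly. Their poses are not given: they have to be found in the camera images.
- tester: Battery tester fixed to the desk, turned up to 0.35 rad. Origin on the desk midway between its two wells; own x points from tab to rear bridge, y left, z up. Grey base 176 mm wide, x -157 to +77 mm. White block 110 (x) x 136 (y) mm centred on the origin, top 28 mm up, with round wells 30 mm wide (3 mm bevel), 16 mm deep at y = +-36 mm. Load them with fingers closing along y.
- well_left (a point): Centre of the floor of the well on the tester's +y side, 12 mm above the desk, 16 mm below the well's mouth.
- well_right (a point): Centre of the floor of the well on the tester's -y side, 12 mm above the desk, 16 mm below the well's mouth.
- slide (a joint): Travel of the spring-return slide, m: 0 at rest (pushed home by its spring), grows as it is pulled along the tester's -x, at most 0.06. Pull about 3.5 N at the start, rising by 1.1 N each 10 mm; it springs back when let go. It is at the mark when its value equals that of joint rider.
- bridge (a point): Middle of the top of the slide's steel bridge, a bar 36 mm (x) x 160 mm (y), underside 66 mm and top 74 mm above the desk, on posts at its ends. At rest it stands behind the wells at x = 29 to 65 mm of the tester; pulled, it travels over the cells, clearing fully seated ones by 4 mm. The slide's side arms (y = +-76 mm) lie lower than the block's top.
- tab_top (a point): Middle of the top of the slide's black upright tab, 84 mm above the desk; at rest at x = -90, y = 0 mm of the tester. The tab is 12 mm thick along the tester's x, 40 mm wide along y; pinch its upper 50 mm from above, fingers closing along the tester's x (a steel crossbar below it tops out 26 mm above the desk). Moves with the slide.
- slide_line (a point): Middle of the white line (3 mm) across the small black block (16 x 14 x 6 mm) on the slide's left (+y) arm, 32 mm above the desk; at rest at x = -35, y = +78 mm of the tester. Moves with the slide.
- mark_line (a point): Middle of the white line (3 mm) across the top of the black rider (16 x 16 x 14 mm) on the scale rail at the tester's left (+y) edge, 32 mm above the desk, at x = -(35 mm + rider value), y = +94 mm of the tester. This is the mark. Own axes parallel to the tester's.
- rider (a joint): Setting of the rider on the scale, m, 0.032 to 0.048, same zero and direction as joint slide; held stiffly by friction, differently set each time.
- cell_a: Smaller battery cell (C size), grey cylinder with a steel end and a small button on top, 26 mm diameter, 50 mm tall, about 66 g, standing upright on the desk. Origin at the centre of its underside, z up.
- cell_b: Second smaller cell, just like cell_a; either cell may go into either well.
- big_cell: Large battery cell (D size), same looks, 33 mm diameter, 61 mm tall, standing upright among the others; too wide for the wells. Not to be moved. Origin at the centre of its underside.
- tape_dispenser: Grey desk tape dispenser, 150 x 58 x 75 mm high, on the right of the tester. Origin under its centre. Leave alone.
- clip_tray: Black open tray with paper clips, 110 x 110 x 40 mm high, behind the cells. Origin under its centre. Leave alone.
Things that resemble listed ones, but are neither listed nor needed, are in the scene too. Leave any blue look-alike of the cell_b alone.

How it is judged:
By the outcome, as a careful person would: the job done as asked, in the order asked, and still so for the second after the job is handed in, while the arm keeps its last pose, push and grip.
It also fails if it takes over 72 s, if anything falls off the work surface, if the arm or the gripper's body presses on something with over 40 N, if the wrist force passes 120 N, or if a joint passes its speed limit or range.

### The arm

A 6-joint arm with a two-finger parallel gripper is mounted at the origin on the work surface. World frame = base frame: x ahead of the robot, y to its left, z up, the work surface at z = 0. Lengths are in m, angles in degrees, forces in N, time in s.
With the tool pointing down it reaches from about 0.3 to 0.75 m from the base axis. Payload 8.5 kg.
Tool frame: the origin (TCP) lies on the centre line of the jaws, within the pads' length; the fingertips stand env.tips_ahead ahead of it and the grasp point (between the pads) lies 8 mm behind it (env.tips_ahead is the distance from the TCP to the fingertips, in m); z points along the fingers, y is the direction in which the jaws open and shut (so a half turn about z gives the same grasp; the last joint's range is limited). The gripper opens to 85 mm and grips with 20 to 120 N. Pads are 22 mm wide; open, the fingers measure 114 mm over their backs; the gripper's body (76 mm by 85 mm) begins 54 mm behind the grasp point. The pads swing forward as they close: fully open they stand 13 mm farther back than shut.
Start: joints at [-79.486, 21.807, 74.336, -0, 83.858, -12.336], TCP at [0.214, -0.507, 0.242] pointing down, gripper open.
Joint ranges: [-178.18, 178.18], [-50.72, 133.34], [12.68, 142.11], [-81.47, 261.47], [9.98, 163.14], [-165.26, 165.26]. Speed limits (degrees/s): [136.94, 136.94, 180, 180, 180, 180].

### API

Orientations are given as a 3x3 rotation matrix whose columns are the frame's x, y, z axes.
In Python, from rig import env gives the robot as it stands.
- The arm moves only by the tool servo_tool, never from a script. Its argument "commands" is a list of rows, each an object with "linear": the shift along the tool's x, y, z in mm, a list of three; "angular": the turn, a rotation vector about the tool's x, y, z in degrees, a list of three; "gripper": the opening, from -1 (shut) to 1 (fully open). In form: [{"linear": [x, y, z], "angular": [rx, ry, rz], "gripper": gripper}, ...]. A call has 1 to 20 rows; each row is the pose to reach, as a shift and turn from the pose commanded when the call began, along the tool's axes at that moment; what a row does not reach only later rows make up. A row lasts 1/10 s, in which the tool goes at most 50 mm and 8.59 degrees, less where a joint would pass 70% of its speed; a pose out of reach is approached as far as the arm can. A call with a gripper value outside its range is refused whole. The fingers move at their own pace and stop on an object; "force" is the grip in N (left out, the last holds). Time passes only in rows, so rows that repeat a pose let the fingers close. It gives the time, the measured TCP pose, the force and the opening at its end, in the units of the state.
- env.observe(): the state, without advancing time (a new reading comes with each control period).
- env.get_image(name): name is "scene" or "side" or "wrist"; returns a dict with "frame" (384x512x3 uint8, blue, green, red), "fx", "fy", "cx", "cy" (pixels), "cam_to_world" (4x4, takes a point from camera to world coordinates); the wrist camera has in their place "T_tool_cam" (4x4, takes a point from camera to tool coordinates, whose origin is the TCP and whose axes are the flange's). Camera axes: x right, y up, looking along -z (the intrinsics and any distortion apply to the point x, -y, -z); pixel columns grow to the right and rows downward; lengths in m; the calibration is good to about 2 mm. A picture is of the moment at which its call begins: read the wrist's pose just before it. There is no depth.
- env.close_job(): hands the job in, once; it reports no verdict.
Trained networks look in a picture, given as the dict that the camera call returned (one of the last four; its "shot" number tells which), for a name from the list of things; names that differ only in an ending like _2 or _b are one class to them, and where a whole thing is asked for, a point or a joint stands for the part that bears it (a point fixed in the world has none). Each returns a list of dicts, best first, with "confidence" (0 to 1); they miss things now and then, are a little off and sometimes report something else, mostly with a low value. They report only what shows in the picture. A call takes as long as a camera call. They do not tell look-alikes from the thing itself.
- env.trace(picture, query): "pixels" (384x512 bool, what is visible of it) and "extent" ([left, top, right, bottom] in pixels, round what is visible of it).
The state is a dict: "time_s": time; "q": joint angles; "qvel": joint speeds; "joint_efforts": joint torques, N m; "position": TCP position; "tool_rot": TCP orientation; "ft_force": force on the tool from outside, world axes, zero at the start; "wrist_torque": the same for the moment, N m; "grip_width": finger opening in m.
Only numpy, scipy, OpenCV 4.12 (cv2) and the standard library are available. Lean on these libraries where they do the work, as an engineer would, in place of code of your own. Each camera call takes 0.05 s, during which the arm holds its last target.

## Working session

There is one attempt and no reset: what is moved stays moved. The work goes in short steps, Python scripts to look and compute and a tool call to move; the robot and the scene stay as the last step left them, time stands still between calls to the robot, and variables do not carry over. Pictures are saved under pics/ and viewed, and the job is handed in when it is done.

Besides the shell and the picture viewer there is one more tool, called after "Call:" as name(argument=value, ...), one argument or row to a line, values as JSON. servo_tool: Moves the arm, as the interface text tells. Its arguments: {"type":"object","properties":{"commands":{"type":"array","items":{"type":"object","properties":{"linear":{"type":"array","items":{"type":"number"}},"angular":{"type":"array","items":{"type":"number"}},"gripper":{"type":"number"}}}},"force":{"type":"number"}},"required":["commands"]}

```bash
ls; mkdir -p pics; python3 - <<'E'
from rig import env
import cv2,numpy as np
s=env.observe(); print({k:np.round(v,4).tolist() for k,v in s.items()}, env.tips_ahead)
for n in ["scene","side","wrist"]:
    p=env.get_image(n); cv2.imwrite(f"pics/{n}0.png",p["frame"])
    print(n,p["fx"],p["fy"],p["cx"],p["cy"],[k for k in p]); print(np.round(p.get("cam_to_world",p.get("T_tool_cam")),4).tolist())
E
```

```text
pics
{'time_s': 0.0, 'q': [-79.4884, 21.841, 74.3854, 0.0011, 83.8576, -12.3363], 'qvel': [-0.1213, -0.0808, -0.0321, 0.1011, 0.0933, -0.0867], 'joint_efforts': [0.001, -44.8463, -23.1274, -0.0001, 0.0049, -0.0], 'position': [0.2135, -0.5066, 0.2417], 'tool_rot': [[0.9215, 0.3883, -0.0002], [0.3883, -0.9215, 0.0014], [0.0003, -0.0014, -1.0]], 'ft_force': [0.8975, -0.0519, -0.4182], 'wrist_torque': [0.0022, 0.0107, 0.0706], 'grip_width': 0.0854} 0.011
scene 358.7397661613249 358.7397661613249 258.40339588440946 191.2302717512886 ['frame', 'fx', 'fy', 'cx', 'cy', 'cam_to_world', 'shot']
[[-0.2472, -0.704, 0.6658, 1.2623], [0.9689, -0.1744, 0.1753, 0.115], [-0.0073, 0.6885, 0.7252, 0.8129], [0.0, 0.0, 0.0, 1.0]]
side 349.8324189816281 349.8324189816281 256.12106795147616 194.50929284754724 ['frame', 'fx', 'fy', 'cx', 'cy', 'cam_to_world', 'shot']
[[-0.8363, 0.2935, -0.463, 0.1876], [-0.548, -0.4229, 0.7217, 0.5218], [0.016, 0.8573, 0.5145, 0.5069], [0.0, 0.0, 0.0, 1.0]]
wrist 275.77412550091844 275.77412550091844 256.0977985644549 193.13843323849542 ['frame', 'fx', 'fy', 'cx', 'cy', 'T_tool_cam', 'shot']
[[-0.0004, 0.965, 0.2621, 0.0669], [1.0, 0.0006, -0.0009, -0.0001], [-0.0011, 0.2621, -0.965, -0.1321], [0.0, 0.0, 0.0, 1.0]]
```

View pics/scene0.png

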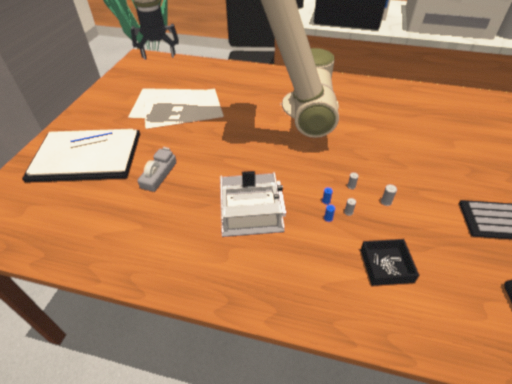

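View pics/side0.png

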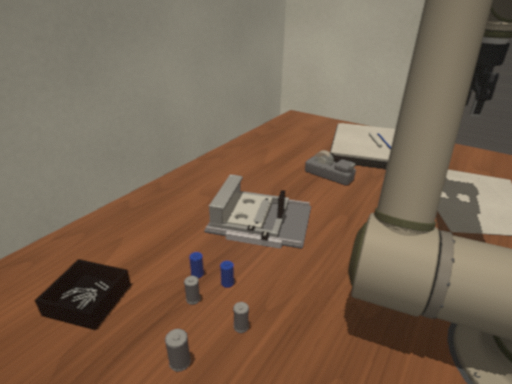

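View pics/wrist0.png

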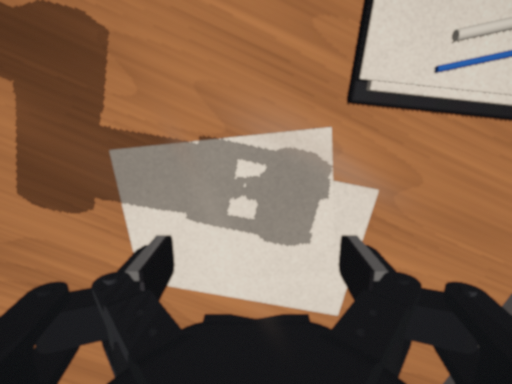

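The scene view shows the grey small cells at (353,180) and (350,206), the large cell at (389,194), and the blue look-alikes at (327,196) and (329,212). The tester is at about (252,203). The side view shows the same things, and the wrist view shows only papers.

```bash
cat > h.py <<'E'
from rig import env
import cv2,numpy as np
def cw(p,s=None):
    if "cam_to_world" in p: return np.array(p["cam_to_world"])
    T=np.eye(4);T[:3,:3]=s["tool_rot"];T[:3,3]=s["position"]
    return T@np.array(p["T_tool_cam"])
def K(p): return np.array([[p["fx"],0,p["cx"]],[0,p["fy"],p["cy"]],[0,0,1.]])
def proj(p,M,X):
    X=np.atleast_2d(X); c=(X-M[:3,3])@M[:3,:3]
    return np.stack([p["cx"]+p["fx"]*c[:,0]/-c[:,2], p["cy"]-p["fy"]*c[:,1]/-c[:,2]],1)
def ray(p,M,uv):
    uv=np.atleast_2d(uv).astype(float)
    d=np.stack([(uv[:,0]-p["cx"])/p["fx"],-(uv[:,1]-p["cy"])/p["fy"],-np.ones(len(uv))],1)
    return d@M[:3,:3].T
def onz(p,M,uv,z):
    d=ray(p,M,uv); return M[:3,3]+d*((z-M[2,3])/d[:,2])[:,None]
E
python3 - <<'E'
from h import *
for n in ["scene","side"]:
    p=env.get_image(n);M=cw(p)
    for q in ["cell_a","big_cell","tester","tape_dispenser","clip_tray","tab_top","slide_line","mark_line","bridge"]:
        for d in env.trace(p,q)[:6]:
            e=d["extent"]; ys,xs=np.nonzero(d["pixels"])
            c=[(e[0]+e[2])/2,(e[1]+e[3])/2]
            print(n,q,round(d["confidence"],2),np.round(e,1).tolist(),len(xs), np.round(onz(p,M,[xs.mean(),ys.mean()],{"cell_a":.025,"big_cell":.03,"tab_top":.05,"slide_line":.03,"mark_line":.03,"bridge":.07,"tester":.02}.get(q,0.03))[0],4)[:2].tolist())
E
```

```text
scene cell_a 0.69 [346.2, 196.4, 357.1, 219.8] 133 [0.536, 0.197]
scene cell_a 0.53 [317.7, 189.9, 331.1, 203.4] 116 [0.5077, 0.127]
scene cell_a 0.5 [346.7, 174.3, 357.7, 189.1] 107 [0.4258, 0.196]
scene big_cell 0.57 [382.2, 186.1, 392.9, 204.5] 232 [0.4655, 0.3047]
scene tester 0.61 [219.4, 171.0, 284.8, 236.7] 3724 [0.5912, -0.0832]
scene tape_dispenser 0.86 [139.2, 149.1, 174.7, 189.5] 897 [0.5273, -0.4133]
scene clip_tray 0.85 [360.5, 240.6, 416.8, 286.7] 2154 [0.7044, 0.3058]
scene slide_line 0.79 [224.4, 169.2, 279.7, 233.4] 1450 [0.5848, -0.0864]
scene slide_line 0.45 [135.9, 148.6, 179.6, 191.0] 1012 [0.5303, -0.4122]
scene mark_line 0.54 [276.8, 185.0, 280.7, 189.3] 36 [0.5144, -0.0152]
scene bridge 0.67 [223.4, 169.2, 280.8, 231.8] 1405 [0.6189, -0.0757]
scene bridge 0.27 [219.5, 174.7, 286.2, 238.5] 3754 [0.6338, -0.0712]
side cell_a 0.94 [235.8, 301.5, 250.7, 333.7] 410 [0.4224, 0.1959]
side cell_a 0.81 [222.4, 261.6, 234.5, 287.9] 321 [0.5043, 0.1275]
side cell_a 0.71 [189.9, 252.9, 207.8, 278.3] 312 [0.5688, 0.1416]
side cell_a 0.55 [185.5, 274.4, 198.7, 303.5] 352 [0
[... 372 characters left out ...]
ide tape_dispenser 0.29 [261.8, 232.6, 270.9, 239.4] 40 [0.5049, -0.0104]
side clip_tray 0.69 [168.1, 327.6, 191.4, 367.8] 863 [0.4632, 0.3031]
side clip_tray 0.56 [34.1, 258.5, 130.0, 328.4] 4284 [0.6804, 0.3151]
side tab_top 0.96 [209.0, 174.1, 288.1, 239.5] 1441 [0.5935, -0.0475]
side tab_top 0.61 [205.2, 174.1, 310.4, 247.5] 4982 [0.541, -0.038]
side tab_top 0.18 [235.4, 301.3, 250.3, 335.4] 422 [0.4102, 0.2135]
side slide_line 0.75 [206.9, 171.8, 290.7, 238.8] 1658 [0.6052, -0.073]
side mark_line 0.65 [34.6, 258.9, 128.5, 329.2] 4225 [0.6808, 0.3149]
side mark_line 0.47 [258.8, 230.9, 269.9, 240.9] 62 [0.5053, -0.0111]
side bridge 0.64 [206.3, 173.8, 287.4, 238.3] 1675 [0.5722, -0.0252]
```

Call:
servo_tool(
  commands=[
    {"linear": [517,-387,-58],"angular": [0,0,23],"gripper": 1},
    {"linear": [517,-387,-58],"angular": [0,0,23],"gripper": 1},
    {"linear": [517,-387,-58],"angular": [0,0,23],"gripper": 1},
    {"linear": [517,-387,-58],"angular": [0,0,23],"gripper": 1},
    {"linear": [517,-387,-58],"angular": [0,0,23],"gripper": 1},
    {"linear": [517,-387,-58],"angular": [0,0,23],"gripper": 1},
    {"linear": [517,-387,-58],"angular": [0,0,23],"gripper": 1},
    {"linear": [517,-387,-58],"angular": [0,0,23],"gripper": 1},
    {"linear": [517,-387,-58],"angular": [0,0,23],"gripper": 1},
    {"linear": [517,-387,-58],"angular": [0,0,23],"gripper": 1},
    {"linear": [517,-387,-58],"angular": [0,0,23],"gripper": 1},
    {"linear": [517,-387,-58],"angular": [0,0,23],"gripper": 1},
    {"linear": [517,-387,-58],"angular": [0,0,23],"gripper": 1},
    {"linear": [517,-387,-58],"angular": [0,0,23],"gripper": 1},
    {"linear": [517,-387,-58],"angular": [0,0,23],"gripper": 1},
    {"linear": [517,-387,-58],"angular": [0,0,23],"gripper": 1},
  ],
)

```text
time_s: 2.75
position: [0.5393, 0.0498, 0.3002]
tool_rot: [[1.0, -0.003, -0.0], [-0.003, -1.0, -0.0], [-0.0, 0.0, -1.0]]
ft_force: [0.4, -0.1, 0.9]
grip_width: 0.0851
```

```bash
python3 - <<'E'
from h import *
s=env.observe();p=env.get_image("wrist");M=cw(p,s)
np.savez("w1.npz",f=p["frame"],M=M,k=[p["fx"],p["fy"],p["cx"],p["cy"]])
print(s["time_s"],np.round(s["position"],4),np.round(s["tool_rot"],4).tolist(),s["q"])
cv2.imwrite("pics/w1.png",cv2.resize(p["frame"],(800,600)))
for q in ["cell_a","big_cell","tester","mark_line","slide_line","tab_top","bridge"]:
    for d in env.trace(p,q)[:6]:
        ys,xs=np.nonzero(d["pixels"]); print(q,round(d["confidence"],2),np.round(d["extent"],1).tolist(),np.round(onz(p,M,[xs.mean(),ys.mean()],.04)[0,:2],4))
E
```

```text
2.75 [0.5393 0.0498 0.3002] [[1.0, -0.0035, -0.0005], [-0.0035, -1.0, -0.0002], [-0.0005, 0.0002, -1.0]] [-7.24911132e+00  1.89944497e+01  6.90928890e+01 -1.55026239e-02
  9.19379457e+01  8.29493559e+01]
cell_a 0.89 [180.3, 133.8, 203.5, 151.0] [0.5731 0.1392]
cell_a 0.81 [142.8, 157.1, 172.0, 181.5] [0.5366 0.1922]
cell_a 0.71 [158.4, 222.8, 176.3, 237.6] [0.4414 0.1845]
cell_a 0.66 [197.3, 178.7, 217.2, 198.5] [0.5092 0.124 ]
big_cell 0.66 [70.4, 196.3, 112.1, 229.7] [0.4678 0.2985]
tester 0.62 [272.5, 40.2, 426.4, 229.6] [ 0.586  -0.0841]
mark_line 0.55 [294.5, 176.0, 308.9, 190.6] [ 0.5129 -0.0156]
slide_line 0.82 [281.0, 38.2, 419.8, 198.9] [ 0.6165 -0.0863]
tab_top 0.72 [280.6, 39.9, 419.1, 194.9] [ 0.6161 -0.0867]
bridge 0.84 [278.8, 39.6, 419.5, 195.2] [ 0.6149 -0.0861]
```

View pics/w1.png

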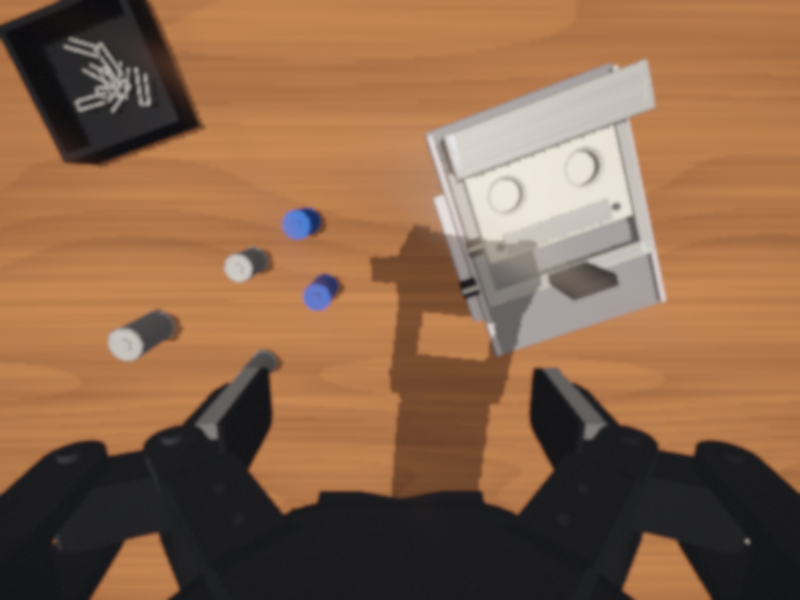

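The wrist view (800 px wide) shows the tester clearly. The wells are at (504,194) and (581,167), the tab at (583,280), the rider at (470,287), and the slide's black block near (475,245). Next I'll zoom in to measure.

```bash
python3 - <<'E'
import numpy as np,cv2
f=np.load("w1.npz")["f"]
c=f[30:240,265:430]; cv2.imwrite("pics/w1c.png",cv2.resize(c,None,fx=2.85,fy=2.85,interpolation=cv2.INTER_CUBIC))
c=f[135:215,275:345]; cv2.imwrite("pics/w1d.png",cv2.resize(c,None,fx=7,fy=7,interpolation=cv2.INTER_CUBIC))
E
```

```text
(no output)
```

View pics/w1c.png

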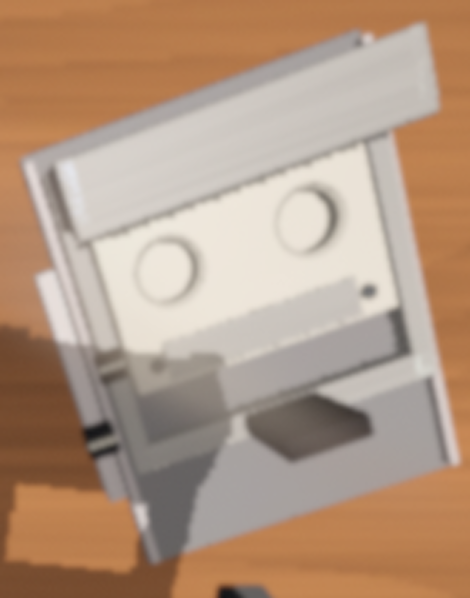

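View pics/w1d.png

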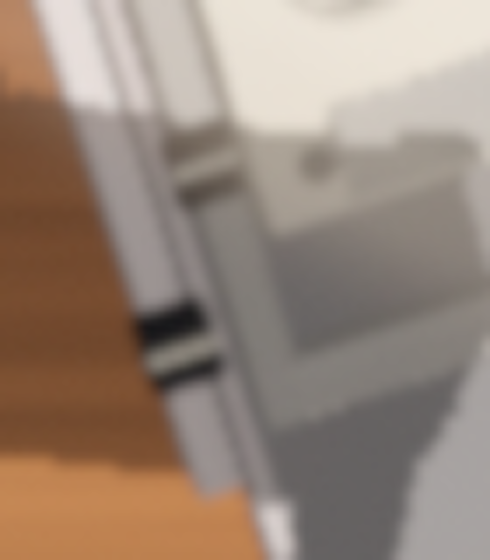

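```bash
cat > fit.py <<'E'
from h import *
from scipy.optimize import least_squares
f=np.load("w1.npz");M=f["M"];k=f["k"];p=dict(fx=k[0],fy=k[1],cx=k[2],cy=k[3])
uv=np.array([[323.6,125.1],[372.7,106.8],[305,159.3],[301,185.6]])+[-0.1,-0.1]
def tw(x,P):
    c,s=np.cos(x[2]),np.sin(x[2]); P=np.array(P,float)
    return np.c_[x[0]+c*P[:,0]-s*P[:,1],x[1]+s*P[:,0]+c*P[:,1],P[:,2]]
def pts(x): return [[0,.036,.028],[0,-.036,.028],[-.035,.078,.032],[-.035-x[3],.094,.032]]
def r(x): return (proj(p,M,tw(x,pts(x)))-uv).ravel()
o=least_squares(r,[.57,-.08,.2,.04])
print(o.x,np.round(o.fun,2)); x=o.x
print("wells",tw(x,[[0,.036,.012],[0,-.036,.012]]))
print("tab",tw(x,[[-.09,0,.084]]),"deg",np.degrees(x[2]))
W=onz(p,M,uv,.028);print(W)
for z,n in((0,"yaw from wells"),):
    d=W[0]-W[1];print(np.hypot(*d[:2]),np.degrees(np.arctan2(-d[0],d[1])))
img=cv2.resize(f["f"],(1024,768))[0:520,500:900].copy()
ov=[[a,b,.028] for a in(-.055,.055) for b in(-.068,.068)]+[[-.096,y,.084] for y in(-.02,.02)]+[[-.084,y,.084] for y in(-.02,.02)]+[[a,b,.074] for a in(.029,.065) for b in(-.08,.08)]+[[0.015*np.cos(t),s*.036+.015*np.sin(t),.028] for s in(-1,1) for t in np.arange(0,6.3,.5)]+pts(x)
for u in proj(p,M,tw(x,ov)): cv2.circle(img,(int(u[0]*2-500+.5),int(u[1]*2+.5)),2,(0,0,255),-1)
cv2.imwrite("pics/fit1.png",img)
E
python3 fit.py
```

```text
[ 0.60877246 -0.08057932  0.36229413  0.03577307] [ 0.22  0.4   0.3  -0.25 -0.95  0.01  0.43 -0.15]
wells [[ 0.59601333 -0.04691622  0.012     ]
 [ 0.6215316  -0.11424243  0.012     ]]
tab [[ 0.52461471 -0.11247716  0.084     ]] deg 20.757924728592535
[[ 0.59657041 -0.04656354  0.028     ]
 [ 0.62120191 -0.11386182  0.028     ]
 [ 0.54783402 -0.02214819  0.028     ]
 [ 0.50808029 -0.01780688  0.028     ]]
0.07166427484729951 20.10287699658659
```

View pics/fit1.png

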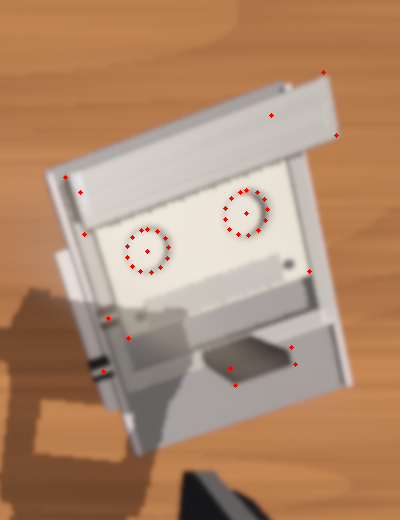

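Call:
servo_tool(
  commands=[
    {"linear": [-5,-146,140],"angular": [0,0,-20.3],"gripper": 0.1},
    {"linear": [-5,-146,140],"angular": [0,0,-20.3],"gripper": 0.1},
    {"linear": [-5,-146,140],"angular": [0,0,-20.3],"gripper": 0.1},
    {"linear": [-5,-146,140],"angular": [0,0,-20.3],"gripper": 0.1},
    {"linear": [-5,-146,140],"angular": [0,0,-20.3],"gripper": 0.1},
    {"linear": [-5,-146,140],"angular": [0,0,-20.3],"gripper": 0.1},
    {"linear": [-5,-146,140],"angular": [0,0,-20.3],"gripper": 0.1},
  ],
)

```text
time_s: 3.85
position: [0.5358, 0.1959, 0.1615]
tool_rot: [[0.939, 0.344, 0.002], [0.344, -0.939, 0.0], [0.002, 0.001, -1.0]]
ft_force: [-0.2, -0.1, -0.6]
grip_width: 0.0472
```

```bash
cat > look.py <<'E'
import sys
from h import *
def look(name,queries=(),z=.05,grid=None):
    s=env.observe();p=env.get_image("wrist");M=cw(p,s)
    np.savez(name+".npz",f=p["frame"],M=M,k=[p["fx"],p["fy"],p["cx"],p["cy"]])
    print(round(s["time_s"],2),np.round(s["position"],4),"yaw",round(np.degrees(np.arctan2(s["tool_rot"][1][0],s["tool_rot"][0][0])),2),"grip",s["grip_width"],"q",np.round(s["q"],1))
    cv2.imwrite(f"pics/{name}.png",cv2.resize(p["frame"],(800,600)))
    for q in queries:
        for d in env.trace(p,q)[:6]:
            ys,xs=np.nonzero(d["pixels"]); print(q,round(d["confidence"],2),np.round(d["extent"],1).tolist(),np.round(onz(p,M,[xs.mean(),ys.mean()],z)[0,:2],4))
    return s,p,M
E
python3 -c "
from look import *
look('w2',['cell_a'])"
```

```text
3.85 [0.5358 0.1959 0.1615] yaw 20.11 grip 0.04718812189403957 q [ 8.2 27.7 78.6 -0.  73.6 78.1]
cell_a 0.97 [241.8, 171.0, 269.3, 209.6] [0.539  0.1978]
cell_a 0.83 [207.3, 259.7, 232.7, 306.4] [0.4383 0.1979]
cell_a 0.75 [434.0, 149.6, 512.0, 305.5] [ 0.5804 -0.0055]
cell_a 0.71 [294.0, 217.5, 321.2, 240.0] [0.5238 0.1424]
cell_a 0.66 [302.3, 154.9, 343.0, 188.5] [0.5748 0.1466]
```

View pics/w2.png

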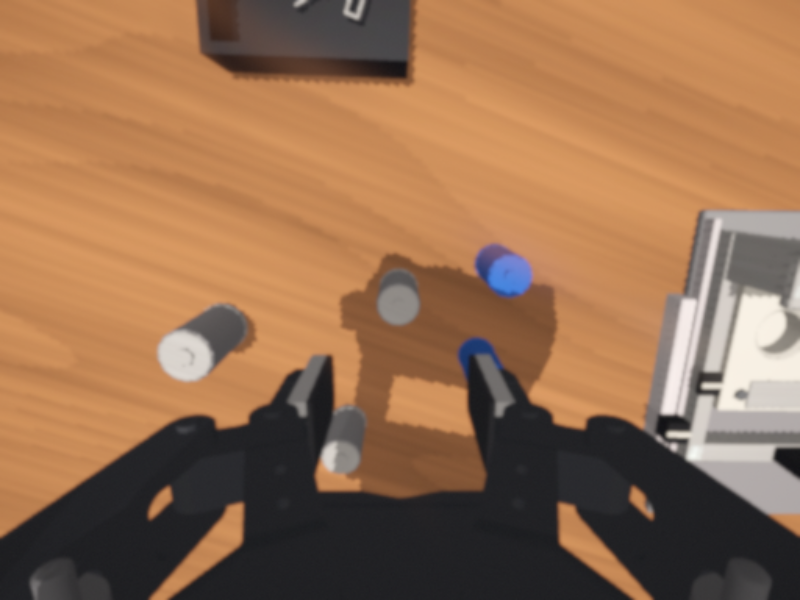

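In this view the target cell's top is at (399,304) px, centred between the fingers. The blue cells are at (505,275) and (480,350), and the other grey cell is at (342,455). Now I'll work out the offset in tool axes.

```bash
python3 - <<'E'
from h import *
s=env.observe();R=np.array(s["tool_rot"]);t=np.array(s["position"])
def L(n):
    f=np.load(n+".npz");k=f["k"];return dict(fx=k[0],fy=k[1],cx=k[2],cy=k[3]),f["M"]
p,M=L("w2")
for nm,u in(("cell",(399,304)),("blue1",(513,276)),("other",(342,458)),("big",(187,357))):
    z=.061 if nm=="big" else .05
    X=onz(p,M,np.array(u)/1.5625,z)[0]; print(nm,X,"tool",np.round(R.T@(X-t)*1000,1))
p,M=L("w1"); X=onz(p,M,np.array((239,268))/1.5625,.05)[0]; print("w1 cell",X)
p,M=L("w2")
print("tcp proj",proj(p,M,[t,t+R@[0,0,.111]])*1.5625)
E
```

```text
cell [0.53536723 0.19619244 0.05      ] tool [ -0.5  -0.8 111.6]
blue1 [0.5736508  0.14017644 0.05      ] tool [ 16.2  65.  111.7]
other [0.42531904 0.19540729 0.05      ] tool [-104.2  -37.8  111.4]
big [0.46624306 0.30156421 0.061     ] tool [ -29.3 -123.5  100.5]
w1 cell [0.5345046  0.19467724 0.05      ]
tcp proj [[400.86533344 391.23654432]
 [400.3505053  303.40785675]]
```

Call:
servo_tool(
  commands=[
    {"linear": [-0.5,-1,50],"angular": [0,0,0],"gripper": 0.1},
    {"linear": [-0.5,-1,95],"angular": [0,0,0],"gripper": 0.1},
    {"linear": [-0.5,-1,118],"angular": [0,0,0],"gripper": 0.1},
    {"linear": [-0.5,-1,127],"angular": [0,0,0],"gripper": 0.1},
    {"linear": [-0.5,-1,127],"angular": [0,0,0],"gripper": 0.1},
    {"linear": [-0.5,-1,127],"angular": [0,0,0],"gripper": -1},
    {"linear": [-0.5,-1,127],"angular": [0,0,0],"gripper": -1},
    {"linear": [-0.5,-1,127],"angular": [0,0,0],"gripper": -1},
    {"linear": [-0.5,-1,127],"angular": [0,0,0],"gripper": -1},
    {"linear": [-0.5,-1,127],"angular": [0,0,0],"gripper": -1},
    {"linear": [-0.5,-1,127],"angular": [0,0,0],"gripper": -1},
  ],
  force=45,
)

```text
time_s: 5.05
position: [0.5354, 0.1973, 0.0353]
tool_rot: [[0.939, 0.345, 0.004], [0.345, -0.939, 0.0], [0.004, 0.001, -1.0]]
ft_force: [-0.7, -2.1, 7.0]
grip_width: 0.0248
```

Call:
servo_tool(
  commands=[
    {"linear": [0,0,-40],"angular": [0,0,0],"gripper": -1},
    {"linear": [0,0,-90],"angular": [0,0,0],"gripper": -1},
    {"linear": [-10,30,-130],"angular": [0,0,0],"gripper": -1},
    {"linear": [-30,80,-165],"angular": [0,0,0],"gripper": -1},
    {"linear": [-45,125,-165],"angular": [0,0,0],"gripper": -1},
    {"linear": [-60,170,-165],"angular": [0,0,0],"gripper": -1},
    {"linear": [-72,215,-165],"angular": [0,0,0],"gripper": -1},
    {"linear": [-80,255,-165],"angular": [0,0,0],"gripper": -1},
    {"linear": [-86,280,-165],"angular": [0,0,0],"gripper": -1},
    {"linear": [-86,285,-165],"angular": [0,0,0],"gripper": -1},
    {"linear": [-86,285,-165],"angular": [0,0,0],"gripper": -1},
    {"linear": [-86,285,-165],"angular": [0,0,0],"gripper": -1},
  ],
)

```text
time_s: 6.25
position: [0.5516, -0.0986, 0.1986]
tool_rot: [[0.938, 0.345, 0.0], [0.345, -0.938, 0.0], [0.0, -0.0, -1.0]]
ft_force: [0.6, -0.4, -1.1]
grip_width: 0.0246
```

```bash
python3 -c "
from look import *
look('w3',[])"
```

```text
6.25 [ 0.5516 -0.0986  0.1986] yaw 20.21 grip 0.024645045021031542 q [-22.3  24.8  77.    0.   78.2  47.5]
```

View pics/w3.png

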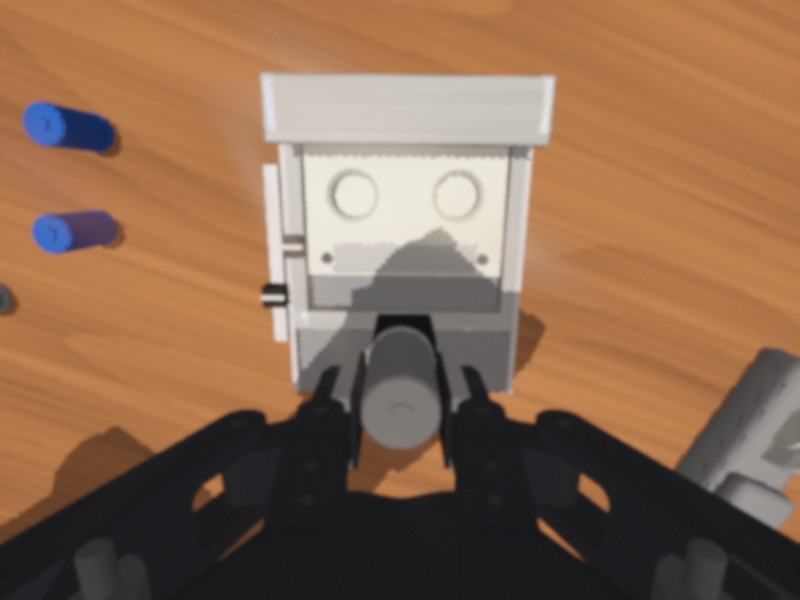

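The tester is square in the view. The wells are at (354,195) and (456,195), the slide line at (293,246), the rider line at (272,296), and the held cell stands upright at (400,410). I'll zoom in to get precise pixels.

```bash
python3 - <<'E'
import numpy as np,cv2
f=np.load("w3.npz")["f"]
c=f[40:205,160:365]; cv2.imwrite("pics/w3c.png",cv2.resize(c,None,fx=3.5,fy=3.5,interpolation=cv2.INTER_CUBIC))
c=f[145:205,160:220]; cv2.imwrite("pics/w3d.png",cv2.resize(c,None,fx=9,fy=9,interpolation=cv2.INTER_CUBIC))
E
```

```text
(no output)
```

View pics/w3c.png

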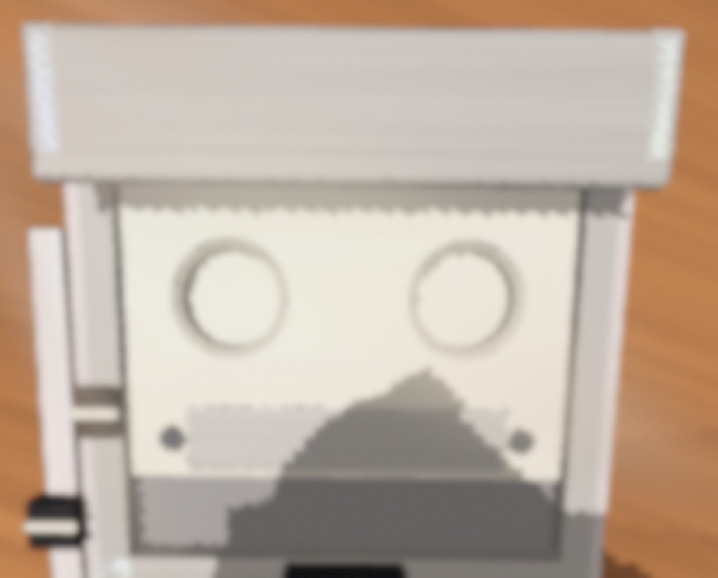

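View pics/w3d.png

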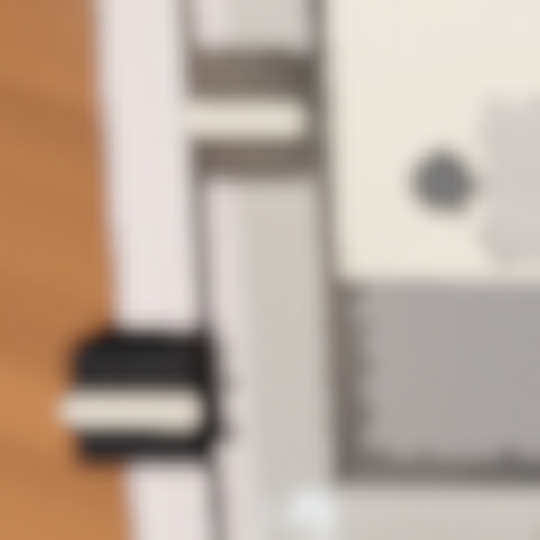

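```bash
cat > fit3.py <<'E'
from h import *
from scipy.optimize import least_squares
def tw(x,P):
    c,s=np.cos(x[2]),np.sin(x[2]); P=np.array(P,float)
    return np.c_[x[0]+c*P[:,0]-s*P[:,1],x[1]+s*P[:,0]+c*P[:,1],P[:,2]]
def pts(r): return [[0,.036,.028],[0,-.036,.028],[-.035,.078,.032],[-.035-r,.094,.032]]
D=[("w1",np.array([[323.5,125.],[372.6,106.7],[304.9,159.2],[300.9,185.5]])),
   ("w3",np.array([[225.4,124.2],[292.8,124.5],[187.,157.9],[174.6,190.1]]))]
def L(n):
    f=np.load(n+".npz");k=f["k"];return dict(fx=k[0],fy=k[1],cx=k[2],cy=k[3]),f["M"]
if __name__=="__main__":
  for DD in (D[1:],D):
    r=lambda x: np.concatenate([(proj(*L(n),tw(x,pts(x[3])))-uv).ravel() for n,uv in DD])
    o=least_squares(r,[.6,-.08,.35,.04]);x=o.x
    print(x,np.degrees(x[2]),np.round(o.fun,2))
    s=env.observe();R=np.array(s["tool_rot"]);t=np.array(s["position"])
    for n,P in zip(("left","right","tab"),tw(x,[[0,.036,.028],[0,-.036,.028],[-.09,0,.084]])): print(n,P,"tool mm",np.round(R.T@(P-t)*1000,1))
E
python3 fit3.py
```

```text
[ 0.60954503 -0.08079503  0.35067546  0.0363337 ] 20.09222382988815 [-0.16  0.2   0.01  0.02 -0.01 -0.23  0.16 -0.01]
left [ 0.59717787 -0.04698596  0.028     ] tool mm [ 60.5 -32.5 170.6]
right [ 0.62191219 -0.1146041   0.028     ] tool mm [ 60.3  39.5 170.6]
tab [ 0.52502235 -0.11171293  0.084     ] tool mm [-29.6   3.3 114.6]
[ 0.60925879 -0.08069784  0.35469039  0.03613557] 20.322262604715007 [ 0.27 -0.14  0.47 -0.42 -1.16 -0.64  0.1  -0.56 -0.33  0.57 -0.17  0.11
 -0.02  0.28  0.28  0.35]
left [ 0.59675599 -0.0469387   0.028     ] tool mm [ 60.1 -32.7 170.6]
right [ 0.62176159 -0.11445699  0.028     ] tool mm [ 60.2  39.3 170.6]
tab [ 0.52486093 -0.11195485  0.084     ] tool mm [-29.8   3.4 114.6]
```

```bash
python3 - <<'E'
from fit3 import *
f=np.load("w3.npz")["f"]
c=f[195:295,205:310]; cv2.imwrite("pics/w3e.png",cv2.resize(c,None,fx=6,fy=6,interpolation=cv2.INTER_CUBIC))
p,M=L("w3"); T=env.get_image("wrist")["T_tool_cam"]; T=np.array(T)
for X in [(0,0,-.0147),(0,0,.0353)]:
    a=np.linspace(0,2*np.pi,60); P=np.c_[.013*np.cos(a),.013*np.sin(a),np.full(60,X[2])]
    u=proj(p,T,P); print(X,proj(p,T,X),u.min(0),u.max(0))
E
```

```text
(0, 0, -0.0147) [[256.08939378 264.41403808]] [228.71259024 239.16680722] [283.46158142 288.3481295 ]
(0, 0, 0.0353) [[256.00848575 225.03297896]] [236.00516895 205.95689902] [276.0095256  243.37217929]
```

View pics/w3e.png

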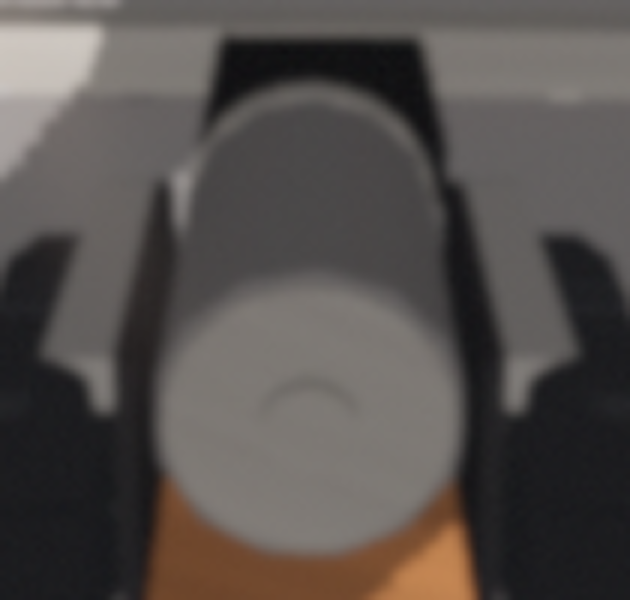

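Call:
servo_tool(
  commands=[
    {"linear": [30,-16,20],"angular": [0,0,0],"gripper": -1},
    {"linear": [60,-32.7,50],"angular": [0,0,0],"gripper": -1},
    {"linear": [60.2,-32.7,95],"angular": [0,0,0],"gripper": -1},
    {"linear": [60.2,-32.7,122],"angular": [0,0,0],"gripper": -1},
    {"linear": [60.2,-32.7,126],"angular": [0,0,0],"gripper": -1},
    {"linear": [60.2,-32.7,126],"angular": [0,0,0],"gripper": -1},
  ],
)

```text
time_s: 6.95
position: [0.5971, -0.0478, 0.0727]
tool_rot: [[0.938, 0.345, -0.0], [0.345, -0.938, 0.0], [-0.0, -0.0, -1.0]]
ft_force: [0.1, 0.1, -0.4]
grip_width: 0.0242
```

```bash
python3 -c "
from look import *
look('w4',[])
p=env.get_image('side');cv2.imwrite('pics/s4.png',cv2.resize(p['frame'][150:280,180:340],None,fx=4,fy=4))"
```

```text
6.95 [ 0.5971 -0.0478  0.0727] yaw 20.2 grip 0.024203642846686583 q [-15.9  36.1  79.7   0.   64.3  53.9]
```

View pics/w4.png

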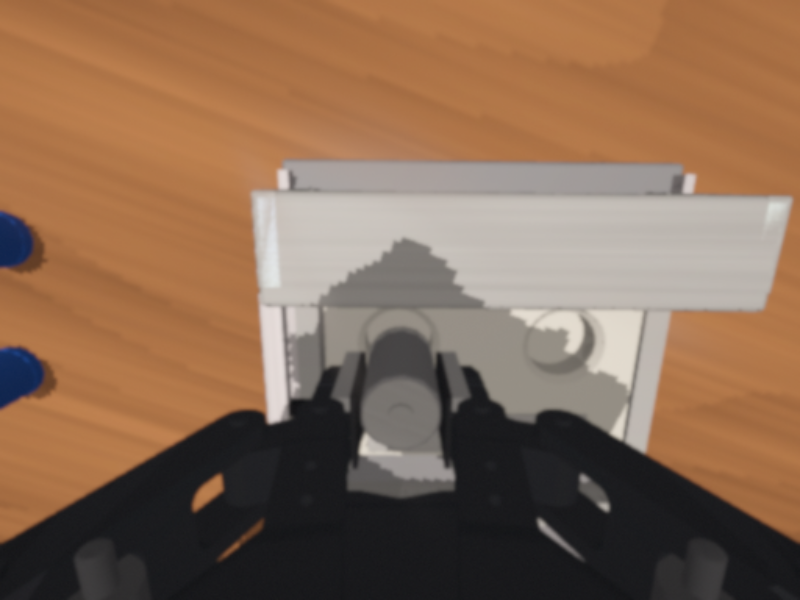

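View pics/s4.png

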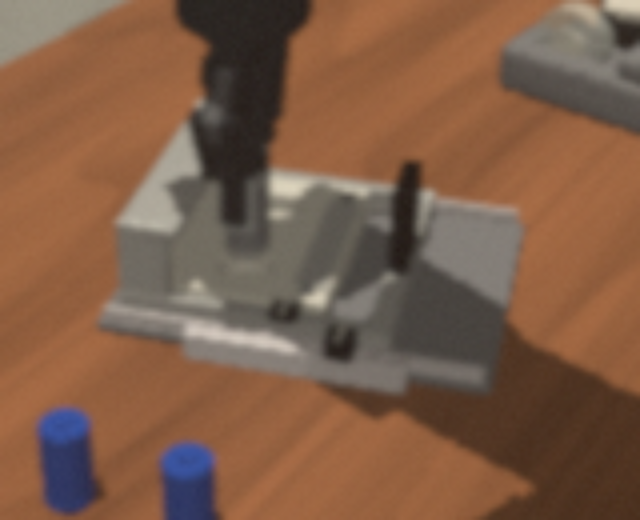

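```bash
python3 - <<'E'
from fit3 import *
p,M=L("w4"); a=np.linspace(0,2*np.pi,90)
for x,y in((.5971,-.0478),(.5972,-.0470)):
    u=proj(p,M,np.c_[x+.018*np.cos(a),y+.018*np.sin(a),np.full(90,.028)])*1.5625; print(u.min(0),u.max(0))
u=proj(p,M,np.c_[.6219+.018*np.cos(a),-.1146+.018*np.sin(a),np.full(90,.028)])*1.5625; print("right",u.min(0),u.max(0))
f=np.load("w4.npz")["f"]
cv2.imwrite("pics/w4c.png",cv2.resize(f[190:290,220:400],None,fx=4.4,fy=4.4,interpolation=cv2.INTER_CUBIC))
E
```

```text
[358.83630774 303.89748334] [441.30522237 381.38802178]
[357.17251637 303.06020398] [439.68444144 380.63093717]
right [521.94044911 303.32543186] [604.75641597 380.84398601]
```

View pics/w4c.png

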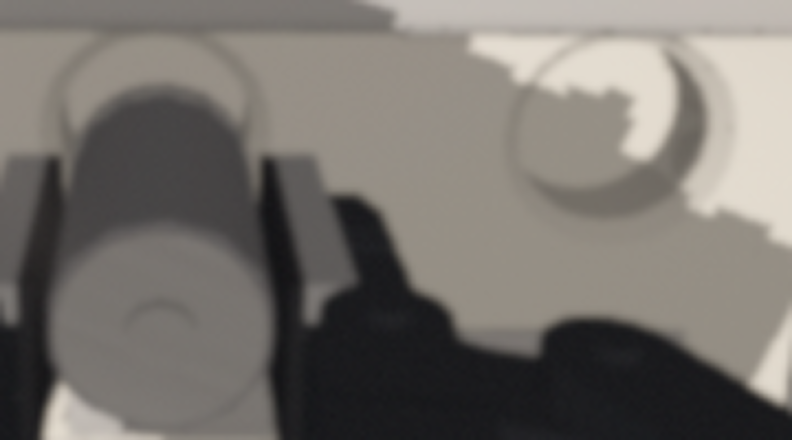

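Call:
servo_tool(
  commands=[
    {"linear": [-0.6,-0.5,3],"angular": [0,0,0],"gripper": -1},
    {"linear": [-0.6,-0.5,7],"angular": [0,0,0],"gripper": -1},
    {"linear": [-0.6,-0.5,11],"angular": [0,0,0],"gripper": -1},
    {"linear": [-0.6,-0.5,14],"angular": [0,0,0],"gripper": -1},
    {"linear": [-0.6,-0.5,17],"angular": [0,0,0],"gripper": -1},
  ],
)

```text
time_s: 7.55
position: [0.5964, -0.0481, 0.0552]
tool_rot: [[0.939, 0.344, 0.0], [0.344, -0.939, 0.0], [0.0, -0.0, -1.0]]
ft_force: [0.8, 1.0, 0.0]
grip_width: 0.0244
```

Call:
servo_tool(
  commands=[
    {"linear": [0,0,3],"angular": [0,0,0],"gripper": -1},
    {"linear": [0,0,6],"angular": [0,0,0],"gripper": -1},
    {"linear": [0,0,8],"angular": [0,0,0],"gripper": -1},
    {"linear": [0,0,9],"angular": [0,0,0],"gripper": -1},
    {"linear": [0,0,9],"angular": [0,0,0],"gripper": -1},
  ],
)

```text
time_s: 8.05
position: [0.5964, -0.048, 0.0473]
tool_rot: [[0.939, 0.345, 0.001], [0.345, -0.939, -0.0], [0.001, 0.0, -1.0]]
ft_force: [-2.3, 2.0, 7.5]
grip_width: 0.0244
```

Call:
servo_tool(
  commands=[
    {"linear": [0,0,8.5],"angular": [0,0,0],"gripper": 0.1},
    {"linear": [0,0,8],"angular": [0,0,0],"gripper": 0.1},
    {"linear": [0,0,8],"angular": [0,0,0],"gripper": 0.1},
    {"linear": [0,0,8],"angular": [0,0,0],"gripper": 0.1},
    {"linear": [0,0,-20],"angular": [0,0,0],"gripper": 0.1},
    {"linear": [0,0,-65],"angular": [0,0,0],"gripper": 0.1},
    {"linear": [-5,-25,-105],"angular": [0,0,0],"gripper": 0.1},
    {"linear": [-20,-70,-112],"angular": [0,0,0],"gripper": 0.1},
    {"linear": [-32,-115,-112],"angular": [0,0,0],"gripper": 0.1},
    {"linear": [-44,-160,-112],"angular": [0,0,0],"gripper": 0.1},
    {"linear": [-56,-205,-112],"angular": [0,0,0],"gripper": 0.1},
    {"linear": [-68,-250,-112],"angular": [0,0,0],"gripper": 0.1},
    {"linear": [-77,-287,-112],"angular": [0,0,0],"gripper": 0.1},
    {"linear": [-77,-287,-112],"angular": [0,0,0],"gripper": 0.1},
    {"linear": [-77,-287,-112],"angular": [0,0,0],"gripper": 0.1},
  ],
)

```text
time_s: 9.55
position: [0.4249, 0.1951, 0.1585]
tool_rot: [[0.938, 0.346, 0.001], [0.346, -0.938, -0.0], [0.0, 0.0, -1.0]]
ft_force: [-0.9, -0.3, -0.6]
grip_width: 0.047
```

```bash
python3 -c "
from look import *
look('w5',['cell_a'])
p=env.get_image('side');cv2.imwrite('pics/s5.png',cv2.resize(p['frame'][150:280,180:340],None,fx=4,fy=4))"
```

```text
9.55 [0.4249 0.1951 0.1585] yaw 20.25 grip 0.04703151930797333 q [10.1 18.6 94.8 -0.  66.5 79.9]
cell_a 0.96 [348.3, 30.8, 400.9, 74.8] [0.5668 0.1468]
cell_a 0.57 [334.2, 121.0, 379.3, 149.7] [0.5058 0.1333]
cell_a 0.24 [489.4, 102.4, 512.0, 206.0] [ 0.5235 -0.0022]
```

View pics/w5.png

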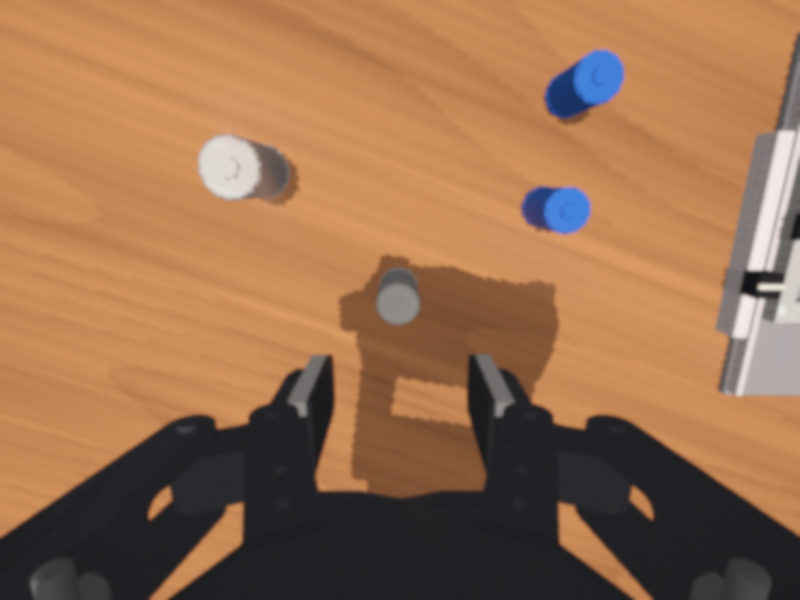

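View pics/s5.png

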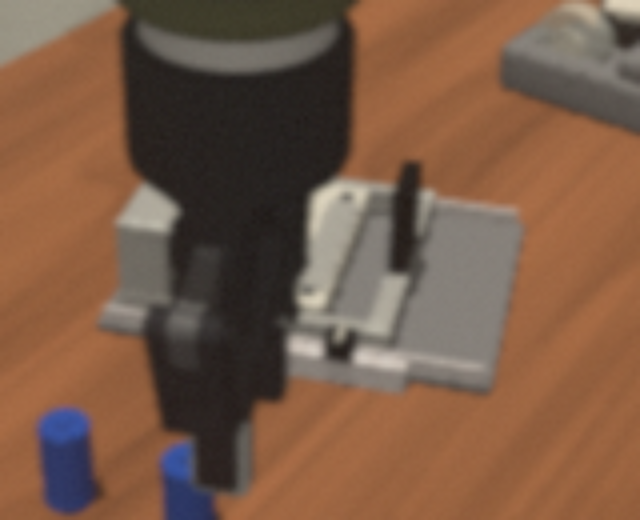

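The target cell is at (398,303), again centred between the jaws, and nothing is within finger reach. The wrist camera shows the big cell and both blue cells where they were. Descending to grip.

Call:
servo_tool(
  commands=[
    {"linear": [0.5,-1,50],"angular": [0,0,0],"gripper": 0.1},
    {"linear": [0.5,-1,92],"angular": [0,0,0],"gripper": 0.1},
    {"linear": [0.5,-1,115],"angular": [0,0,0],"gripper": 0.1},
    {"linear": [0.5,-1,124],"angular": [0,0,0],"gripper": 0.1},
    {"linear": [0.5,-1,124],"angular": [0,0,0],"gripper": 0.1},
    {"linear": [0.5,-1,124],"angular": [0,0,0],"gripper": -1},
    {"linear": [0.5,-1,124],"angular": [0,0,0],"gripper": -1},
    {"linear": [0.5,-1,124],"angular": [0,0,0],"gripper": -1},
    {"linear": [0.5,-1,124],"angular": [0,0,0],"gripper": -1},
    {"linear": [0.5,-1,124],"angular": [0,0,0],"gripper": -1},
    {"linear": [0.5,-1,124],"angular": [0,0,0],"gripper": -1},
  ],
  force=45,
)

```text
time_s: 10.8
position: [0.4261, 0.1959, 0.0355]
tool_rot: [[0.939, 0.345, 0.003], [0.345, -0.939, 0.0], [0.003, 0.001, -1.0]]
ft_force: [0.7, -1.8, 7.0]
grip_width: 0.0246
```

Call:
servo_tool(
  commands=[
    {"linear": [0,0,-40],"angular": [0,0,0],"gripper": -1},
    {"linear": [0,0,-90],"angular": [0,0,0],"gripper": -1},
    {"linear": [2,30,-130],"angular": [0,0,0],"gripper": -1},
    {"linear": [4,75,-150],"angular": [0,0,0],"gripper": -1},
    {"linear": [6,120,-165],"angular": [0,0,0],"gripper": -1},
    {"linear": [8,165,-165],"angular": [0,0,0],"gripper": -1},
    {"linear": [10,210,-165],"angular": [0,0,0],"gripper": -1},
    {"linear": [12,255,-165],"angular": [0,0,0],"gripper": -1},
    {"linear": [14,295,-165],"angular": [0,0,0],"gripper": -1},
    {"linear": [16,320,-165],"angular": [0,0,0],"gripper": -1},
    {"linear": [16,320,-165],"angular": [0,0,0],"gripper": -1},
    {"linear": [16,320,-165],"angular": [0,0,0],"gripper": -1},
  ],
)

```text
time_s: 12.0
position: [0.5501, -0.0989, 0.1994]
tool_rot: [[0.939, 0.344, -0.0], [0.344, -0.939, 0.0], [-0.0, -0.001, -1.0]]
ft_force: [-0.8, 0.7, -1.1]
grip_width: 0.0246
```

```bash
python3 -c "
from look import *
look('w6',[])"; python3 fit3.py
```

```text
12.0 [ 0.5501 -0.0989  0.1994] yaw 20.11 grip 0.024582461290797792 q [-22.3  24.7  77.1   0.   78.3  47.5]
[ 0.60954503 -0.08079503  0.35067546  0.0363337 ] 20.09222382988815 [-0.16  0.2   0.01  0.02 -0.01 -0.23  0.16 -0.01]
left [ 0.59717787 -0.04698596  0.028     ] tool mm [ 62.  -31.8 171.5]
right [ 0.62191219 -0.1146041   0.028     ] tool mm [ 61.9  40.2 171.4]
tab [ 0.52502235 -0.11171293  0.084     ] tool mm [-28.1   4.  115.5]
[ 0.60925879 -0.08069784  0.35469039  0.03613557] 20.322262604715007 [ 0.27 -0.14  0.47 -0.42 -1.16 -0.64  0.1  -0.56 -0.33  0.57 -0.17  0.11
 -0.02  0.28  0.28  0.35]
left [ 0.59675599 -0.0469387   0.028     ] tool mm [ 61.6 -32.  171.5]
right [ 0.62176159 -0.11445699  0.028     ] tool mm [ 61.8  40.  171.4]
tab [ 0.52486093 -0.11195485  0.084     ] tool mm [-28.3   4.2 115.5]
```

View pics/w6.png

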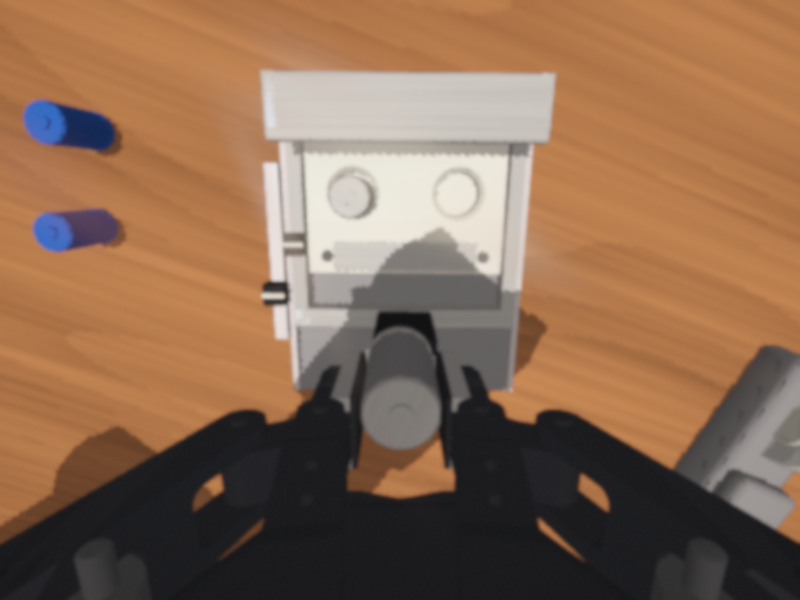

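The first cell stands upright and low in the left well at (350,194), and the right well is empty at (457,192). Now the second cell goes over the right well.

Call:
servo_tool(
  commands=[
    {"linear": [30,20,20],"angular": [0,0,0],"gripper": -1},
    {"linear": [58,39,50],"angular": [0,0,0],"gripper": -1},
    {"linear": [61,40.2,95],"angular": [0,0,0],"gripper": -1},
    {"linear": [61,40.2,122],"angular": [0,0,0],"gripper": -1},
    {"linear": [61,40.2,126],"angular": [0,0,0],"gripper": -1},
    {"linear": [61,40.2,126],"angular": [0,0,0],"gripper": -1},
  ],
)

```text
time_s: 12.65
position: [0.6215, -0.1149, 0.0739]
tool_rot: [[0.938, 0.345, -0.0], [0.345, -0.938, 0.0], [-0.0, -0.0, -1.0]]
ft_force: [-1.0, 0.2, 0.6]
grip_width: 0.0249
```

```bash
python3 -c "
from look import *
from fit3 import L
s,p,M=look('w7',[])
a=np.linspace(0,2*np.pi,90);
u=proj(p,M,np.c_[.6219+.018*np.cos(a),-.1146+.018*np.sin(a),np.full(90,.028)])
print((u.min(0)-[180,185])*4.4,(u.max(0)-[180,185])*4.4)
cv2.imwrite('pics/w7c.png',cv2.resize(p['frame'][185:290,180:330],None,fx=4.4,fy=4.4,interpolation=cv2.INTER_CUBIC))"
```

```text
12.65 [ 0.6215 -0.1149  0.0739] yaw 20.21 grip 0.02485714359406928 q [-21.2  38.7  73.7   0.   67.6  48.6]
[218.24778344  36.77681748] [449.15838966 254.02295013]
```

View pics/w7c.png

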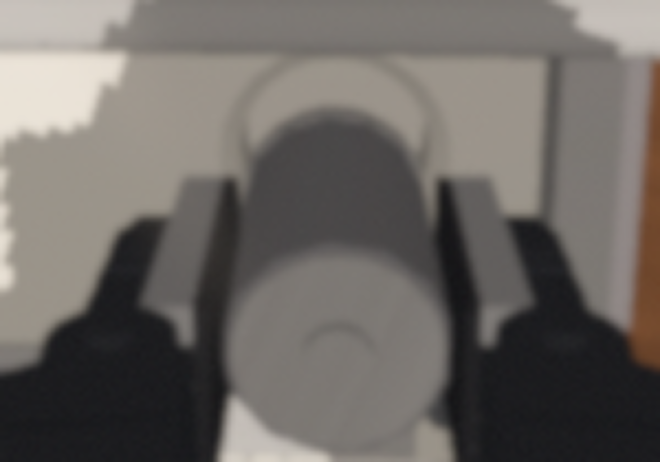

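The rim is centred at column 337 and the cell at about 336, so they are aligned. Lowering.

Call:
servo_tool(
  commands=[
    {"linear": [-0.5,0,4],"angular": [0,0,0],"gripper": -1},
    {"linear": [-0.5,0,8],"angular": [0,0,0],"gripper": -1},
    {"linear": [-0.5,0,12],"angular": [0,0,0],"gripper": -1},
    {"linear": [-0.5,0,15],"angular": [0,0,0],"gripper": -1},
    {"linear": [-0.5,0,18],"angular": [0,0,0],"gripper": -1},
  ],
)

```text
time_s: 13.2
position: [0.6211, -0.116, 0.0551]
tool_rot: [[0.939, 0.344, 0.0], [0.344, -0.939, -0.0], [0.0, 0.0, -1.0]]
ft_force: [0.2, 0.1, -0.1]
grip_width: 0.0247
```

Call:
servo_tool(
  commands=[
    {"linear": [0,0,3],"angular": [0,0,0],"gripper": -1},
    {"linear": [0,0,6],"angular": [0,0,0],"gripper": -1},
    {"linear": [0,0,8],"angular": [0,0,0],"gripper": -1},
    {"linear": [0,0,9],"angular": [0,0,0],"gripper": -1},
    {"linear": [0,0,9],"angular": [0,0,0],"gripper": -1},
  ],
)

```text
time_s: 13.7
position: [0.6212, -0.1158, 0.0476]
tool_rot: [[0.939, 0.345, 0.001], [0.345, -0.939, -0.0], [0.001, 0.001, -1.0]]
ft_force: [-3.1, 1.7, 10.6]
grip_width: 0.0241
```

Call:
servo_tool(
  commands=[
    {"linear": [0,0,8.5],"angular": [0,0,0],"gripper": 0.1},
    {"linear": [0,0,8],"angular": [0,0,0],"gripper": 0.1},
    {"linear": [0,0,8],"angular": [0,0,0],"gripper": 0.1},
    {"linear": [0,0,8],"angular": [0,0,0],"gripper": 0.1},
    {"linear": [0,0,-20],"angular": [0,0,0],"gripper": 0.1},
    {"linear": [0,0,-65],"angular": [0,0,0],"gripper": 0.1},
    {"linear": [0,0,-105],"angular": [0,0,0],"gripper": 0.1},
    {"linear": [-60,0,-150],"angular": [0,0,0],"gripper": 0.1},
    {"linear": [-60,0,-150],"angular": [0,0,0],"gripper": 0.1},
    {"linear": [-60,0,-150],"angular": [0,0,0],"gripper": 0.1},
  ],
)

```text
time_s: 14.7
position: [0.564, -0.1375, 0.1992]
tool_rot: [[0.939, 0.343, 0.004], [0.343, -0.939, -0.002], [0.003, 0.003, -1.0]]
ft_force: [0.4, -0.3, 0.1]
grip_width: 0.0471
```

```bash
python3 -c "
from look import *
look('w8',[])"; python3 fit3.py | grep tab
```

```text
14.7 [ 0.564  -0.1375  0.1992] yaw 20.06 grip 0.04705047391876185 q [-25.4  26.6  73.7  -0.   79.4  44.6]
tab [ 0.52502235 -0.11171293  0.084     ] tool mm [-28.7 -37.5 113.4]
tab [ 0.52486093 -0.11195485  0.084     ] tool mm [-29.  -37.4 113.4]
```

View pics/w8.png

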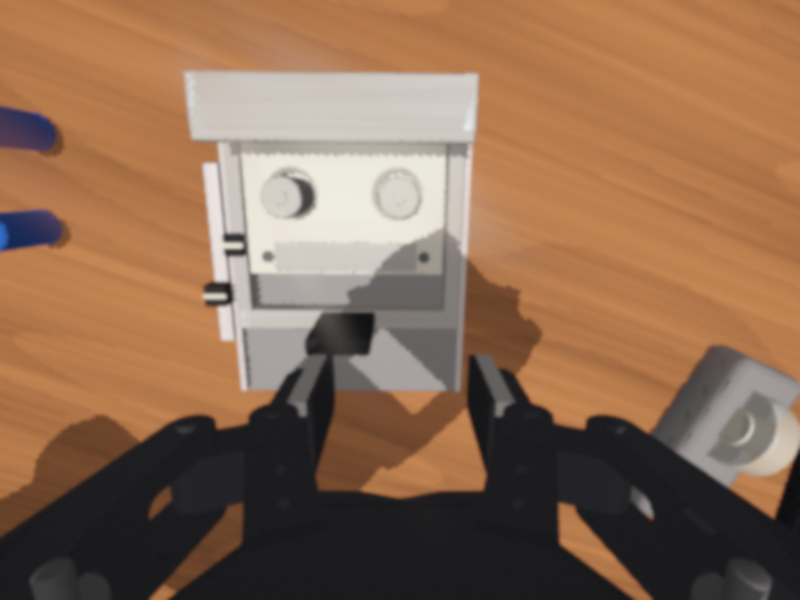

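Both cells stand low and upright in the wells at (287,195) and (398,195). The tab is at (345,335), and the rider at (216,294) hasn't moved. Now I'll move above the tab with a quarter turn.

Call:
servo_tool(
  commands=[
    {"linear": [-29,-37.5,30],"angular": [0,0,-8.5],"gripper": 0.1},
    {"linear": [-29,-37.5,30],"angular": [0,0,-17],"gripper": 0.1},
    {"linear": [-29,-37.5,30],"angular": [0,0,-25.5],"gripper": 0.1},
    {"linear": [-29,-37.5,30],"angular": [0,0,-34],"gripper": 0.1},
    {"linear": [-29,-37.5,30],"angular": [0,0,-42.5],"gripper": 0.1},
    {"linear": [-29,-37.5,30],"angular": [0,0,-51],"gripper": 0.1},
    {"linear": [-29,-37.5,30],"angular": [0,0,-59.5],"gripper": 0.1},
    {"linear": [-29,-37.5,30],"angular": [0,0,-68],"gripper": 0.1},
    {"linear": [-29,-37.5,30],"angular": [0,0,-76.5],"gripper": 0.1},
    {"linear": [-29,-37.5,30],"angular": [0,0,-85],"gripper": 0.1},
    {"linear": [-29,-37.5,30],"angular": [0,0,-90],"gripper": 0.1},
    {"linear": [-29,-37.5,30],"angular": [0,0,-90],"gripper": 0.1},
    {"linear": [-29,-37.5,30],"angular": [0,0,-90],"gripper": 0.1},
  ],
)

```text
time_s: 16.05
position: [0.5249, -0.111, 0.1655]
tool_rot: [[-0.343, 0.94, -0.001], [0.94, 0.343, 0.001], [0.001, -0.001, -1.0]]
ft_force: [-0.4, -0.5, 0.2]
grip_width: 0.0468
```

```bash
python3 -c "
from look import *
look('w9',[])"; python3 fit3.py | grep tab
```

```text
16.05 [ 0.5249 -0.111   0.1655] yaw 110.03 grip 0.04684309988385345 q [-24.6  24.5  83.7   0.   72.  -44.6]
tab [ 0.52502235 -0.11171293  0.084     ] tool mm [-0.7 -0.  81.7]
tab [ 0.52486093 -0.11195485  0.084     ] tool mm [-0.8 -0.2 81.7]
```

View pics/w9.png

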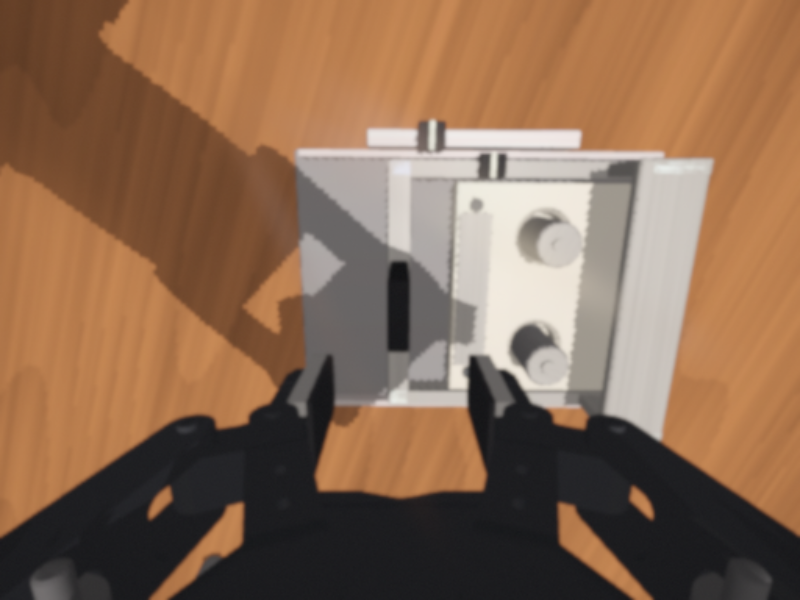

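The tab is at column 399, centred between the jaws. The slide line is at (492,165) and the rider line at (431,135). Descending and pinching.

Call:
servo_tool(
  commands=[
    {"linear": [-0.5,0,45],"angular": [0,0,0],"gripper": 0.1},
    {"linear": [-0.5,0,85],"angular": [0,0,0],"gripper": 0.1},
    {"linear": [-0.5,0,105],"angular": [0,0,0],"gripper": 0.1},
    {"linear": [-0.5,0,112],"angular": [0,0,0],"gripper": 0.1},
    {"linear": [-0.5,0,112],"angular": [0,0,0],"gripper": 0.1},
    {"linear": [-0.5,0,112],"angular": [0,0,0],"gripper": -1},
    {"linear": [-0.5,0,112],"angular": [0,0,0],"gripper": -1},
    {"linear": [-0.5,0,112],"angular": [0,0,0],"gripper": -1},
    {"linear": [-0.5,0,112],"angular": [0,0,0],"gripper": -1},
    {"linear": [-0.5,0,112],"angular": [0,0,0],"gripper": -1},
    {"linear": [-0.5,0,112],"angular": [0,0,0],"gripper": -1},
    {"linear": [-0.5,0,112],"angular": [0,0,0],"gripper": -1},
    {"linear": [-0.5,0,112],"angular": [0,0,0],"gripper": -1},
  ],
  force=80,
)

```text
time_s: 17.4
position: [0.5241, -0.1125, 0.0557]
tool_rot: [[-0.344, 0.939, -0.001], [0.939, 0.344, -0.001], [-0.001, -0.001, -1.0]]
ft_force: [-8.7, -3.7, 8.2]
grip_width: 0.0108
```

```bash
python3 -c "
from look import *
s,p,M=look('w10',[]); print(s['ft_force'])"
```

```text
17.4 [ 0.5241 -0.1125  0.0557] yaw 110.1 grip 0.010838812455157566 q [-24.7  32.5  91.3  -0.1  56.2 -44.8]
[-8.69777456 -3.73129118  8.16344767]
```

View pics/w10.png

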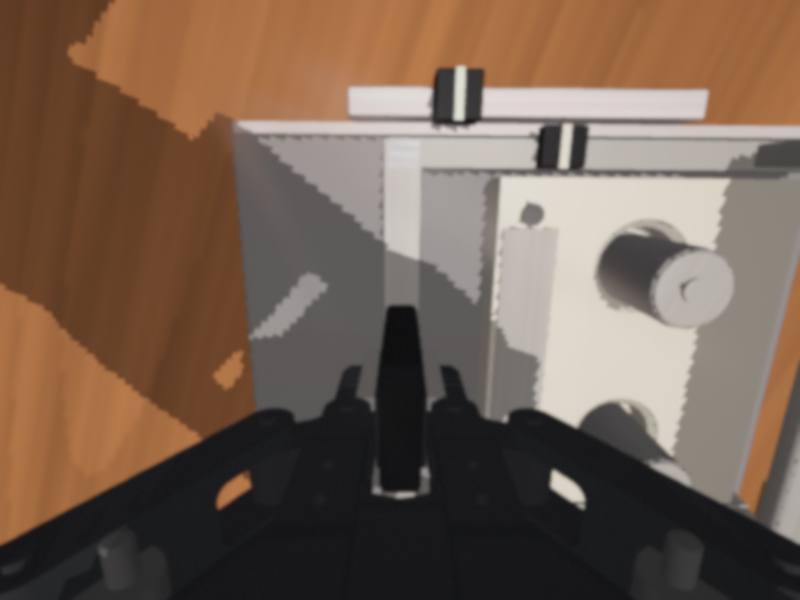

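The tab is pinched. The slide line at (566,146) and rider line at (460,93) are both clear in the wrist view. Pulling along tool -y, stopping a little short first.

Call:
servo_tool(
  commands=[
    {"linear": [0,-3,0],"angular": [0,0,0],"gripper": -1},
    {"linear": [0,-6,0],"angular": [0,0,0],"gripper": -1},
    {"linear": [0,-10,0],"angular": [0,0,0],"gripper": -1},
    {"linear": [0,-14,0],"angular": [0,0,0],"gripper": -1},
    {"linear": [0,-18,0],"angular": [0,0,0],"gripper": -1},
    {"linear": [0,-22,0],"angular": [0,0,0],"gripper": -1},
    {"linear": [0,-26,0],"angular": [0,0,0],"gripper": -1},
    {"linear": [0,-29,0],"angular": [0,0,0],"gripper": -1},
    {"linear": [0,-31,0],"angular": [0,0,0],"gripper": -1},
    {"linear": [0,-32,0],"angular": [0,0,0],"gripper": -1},
    {"linear": [0,-32,0],"angular": [0,0,0],"gripper": -1},
    {"linear": [0,-32,0],"angular": [0,0,0],"gripper": -1},
  ],
)

```text
time_s: 18.65
position: [0.496, -0.1226, 0.0557]
tool_rot: [[-0.344, 0.939, 0.004], [0.939, 0.344, -0.0], [-0.002, 0.004, -1.0]]
ft_force: [3.7, 5.9, 7.8]
grip_width: 0.011
```

```bash
cat > lines.py <<'E'
from look import *
def crop(name):
    s,p,M=look(name,[]); print(np.round(s['ft_force'],1))
    f=p['frame'];cv2.imwrite(f'pics/{name}c.png',cv2.resize(f[20:120,250:350],None,fx=6,fy=6,interpolation=cv2.INTER_CUBIC))
    return s,p,M
E
python3 -c "
from lines import *
crop('w11')"
```

```text
18.65 [ 0.496  -0.1226  0.0557] yaw 110.11 grip 0.011008890569728973 q [-27.2  30.6  95.5   0.1  53.6 -47.4]
[3.7 5.9 7.8]
```

View pics/w11.png

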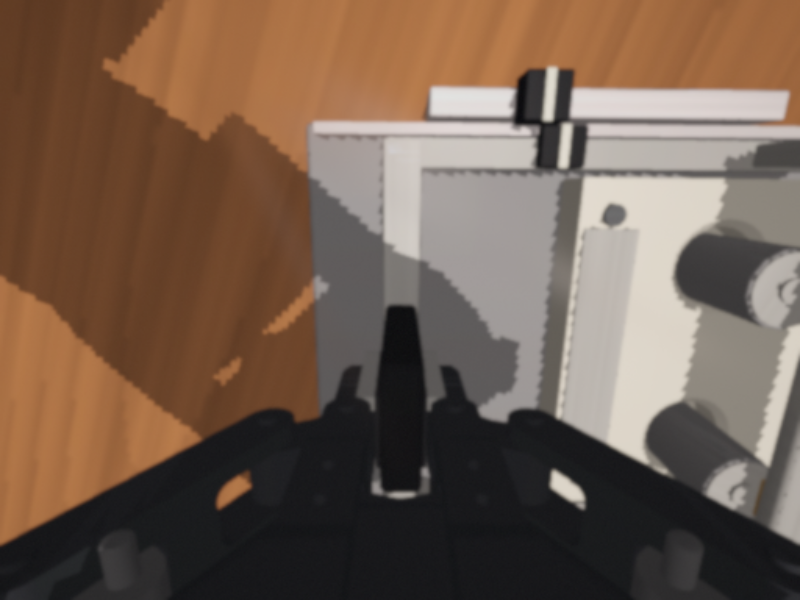

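View pics/w11c.png

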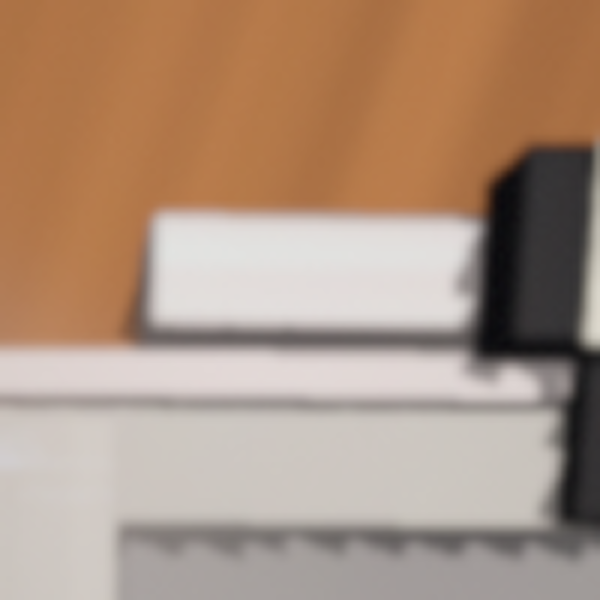

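```bash
cat > lines.py <<'E'
from look import *
# find white line inside a black block: centroid of bright pixels between dark flanks, per row
def lin(f,r0,r1,c0,c1):
    g=cv2.cvtColor(f,cv2.COLOR_BGR2GRAY).astype(float); out=[]
    for r in range(r0,r1):
        row=g[r,c0:c1]; w=np.clip(row-row.min()-0.5*(row.max()-row.min()),0,None)
        out.append((c0+(w*np.arange(c1-c0)).sum()/w.sum(), r))
    return np.array(out)
def meas(name,ms,mm,th=np.radians(20.1)):
    s,p,M=look(name,[]); print(np.round(s['ft_force'],1))
    f=p['frame']; u=np.array([np.cos(th),np.sin(th)]); v=np.array([-u[1],u[0]]); o=np.array([.60955,-.0808])
    for n,b in(("slide",ms),("mark",mm)):
        q=lin(f,*b); X=onz(p,M,q,.032)[:,:2]-o; a=np.c_[X@u,X@v]*1000
        print(n,np.round(q[[0,-1]],2).tolist(),"x mm",np.round(a[:,0],2),"y",np.round(a[[0,-1],1],1))
        globals()[n]=np.median(a[:,0])
    print("slide-mark x mm",slide-mark)
    cv2.imwrite(f'pics/{name}c.png',cv2.resize(f[35:120,310:400],None,fx=6.5,fy=6.5,interpolation=cv2.INTER_CUBIC))
E
python3 -c "
from lines import *
meas('w12',(83,105,355,371),(47,75,347,359))"
```

```text
18.7 [ 0.496  -0.1226  0.0557] yaw 110.11 grip 0.011078254625004278 q [-27.2  30.6  95.5   0.1  53.6 -47.4]
[4.9 6.1 8.2]
slide [[362.31, 83.0], [360.18, 104.0]] x mm [-64.04 -64.04 -64.04 -64.05 -64.05 -64.05 -64.05 -64.04 -64.04 -64.05
 -64.06 -64.07 -64.06 -64.08 -64.08 -64.08 -64.09 -64.1  -64.09 -64.1
 -64.11 -64.12] y [83.8 73.2]
mark [[352.86, 47.0], [350.26, 74.0]] x mm [-70.63 -70.62 -70.63 -70.68 -70.71 -70.72 -70.71 -70.7  -70.72 -70.73
 -70.71 -70.71 -70.7  -70.71 -70.75 -70.77 -70.76 -70.75 -70.73 -70.73
 -70.75 -70.74 -70.74 -70.74 -70.76 -70.79 -70.81 -70.81] y [101.   88.2]
slide-mark x mm 6.661303638044785
```

View pics/w12c.png

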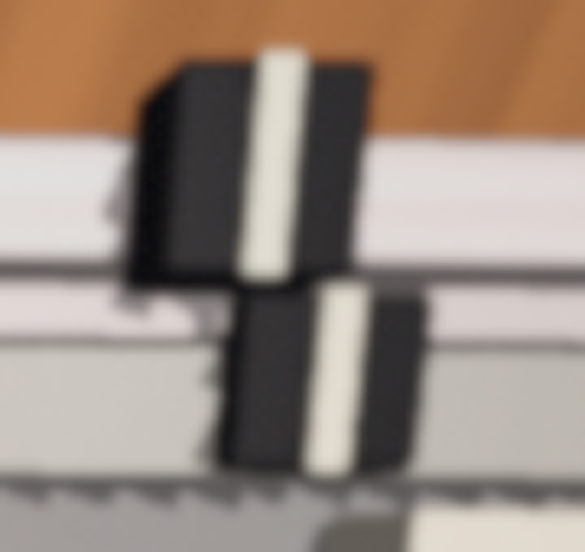

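The lines are cleanly resolved, and the slide has about 6.7 mm to go.

Call:
servo_tool(
  commands=[
    {"linear": [0,-2,0],"angular": [0,0,0],"gripper": -1},
    {"linear": [0,-4,0],"angular": [0,0,0],"gripper": -1},
    {"linear": [0,-5.5,0],"angular": [0,0,0],"gripper": -1},
    {"linear": [0,-6.5,0],"angular": [0,0,0],"gripper": -1},
    {"linear": [0,-6.8,0],"angular": [0,0,0],"gripper": -1},
    {"linear": [0,-6.8,0],"angular": [0,0,0],"gripper": -1},
    {"linear": [0,-6.8,0],"angular": [0,0,0],"gripper": -1},
    {"linear": [0,-6.8,0],"angular": [0,0,0],"gripper": -1},
  ],
)

```text
time_s: 19.55
position: [0.4897, -0.1248, 0.0556]
tool_rot: [[-0.344, 0.939, 0.004], [0.939, 0.344, -0.0], [-0.002, 0.004, -1.0]]
ft_force: [5.4, 7.0, 6.4]
grip_width: 0.0113
```

```bash
python3 -c "
from lines import *
meas('w13',(83,105,355,371),(47,75,356,372))"
```

```text
19.55 [ 0.4897 -0.1248  0.0556] yaw 110.11 grip 0.011305746216836481 q [-27.8  30.2  96.4   0.1  53.1 -48. ]
[5.4 7.  6.4]
slide [[362.33, 83.0], [360.16, 104.0]] x mm [-70.73 -70.74 -70.73 -70.75 -70.75 -70.74 -70.74 -70.74 -70.75 -70.76
 -70.77 -70.76 -70.76 -70.78 -70.8  -70.81 -70.8  -70.79 -70.79 -70.8
 -70.82 -70.82] y [83.9 73.3]
mark [[366.0, 47.0], [363.18, 74.0]] x mm [-70.6  -70.59 -70.58 -70.57 -70.61 -70.66 -70.68 -70.66 -70.66 -70.66
 -70.66 -70.64 -70.63 -70.62 -70.65 -70.7  -70.72 -70.7  -70.68 -70.69
 -70.7  -70.69 -70.7  -70.71 -70.74 -70.74 -70.74 -70.73] y [101.1  88.3]
slide-mark x mm -0.09303246862197057
```

View pics/w13c.png

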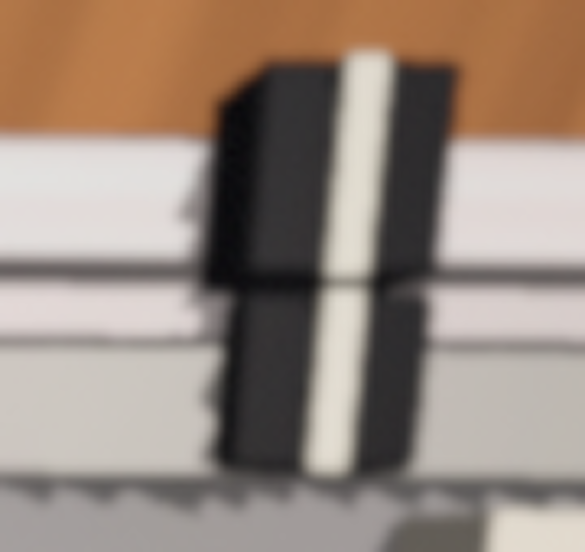

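The lines meet within about 0.1 mm. I'll hold a moment, then re-check stability, the cells and the surroundings.

Call:
servo_tool(
  commands=[
    {"linear": [0,0,0],"angular": [0,0,0],"gripper": -1},
    {"linear": [0,0,0],"angular": [0,0,0],"gripper": -1},
    {"linear": [0,0,0],"angular": [0,0,0],"gripper": -1},
    {"linear": [0,0,0],"angular": [0,0,0],"gripper": -1},
    {"linear": [0,0,0],"angular": [0,0,0],"gripper": -1},
    {"linear": [0,0,0],"angular": [0,0,0],"gripper": -1},
    {"linear": [0,0,0],"angular": [0,0,0],"gripper": -1},
    {"linear": [0,0,0],"angular": [0,0,0],"gripper": -1},
  ],
)

```text
time_s: 20.4
position: [0.4897, -0.1248, 0.0556]
tool_rot: [[-0.344, 0.939, 0.004], [0.939, 0.344, -0.0], [-0.002, 0.004, -1.0]]
ft_force: [5.1, 6.5, 7.4]
grip_width: 0.011
```

```bash
python3 -c "
from lines import *
meas('w14',(83,105,355,371),(47,75,356,372))
a=env.get_image('side');b=env.get_image('scene')
cv2.imwrite('pics/s14.png',np.vstack([cv2.resize(a['frame'][140:380],(600,281)),cv2.resize(b['frame'][110:300],None,fx=600/512,fy=600/512)]))
for p in (a,b):
  M=cw(p)
  for q,z in(('big_cell',.03),('clip_tray',.03),('tape_dispenser',.03)):
    for d in env.trace(p,q)[:1]:
        ys,xs=np.nonzero(d['pixels']); print(q,round(d['confidence'],2),np.round(onz(p,M,[xs.mean(),ys.mean()],z)[0,:2],4))
"
```

```text
20.4 [ 0.4897 -0.1248  0.0556] yaw 110.11 grip 0.01100012459323106 q [-27.8  30.2  96.4   0.1  53.1 -48. ]
[5.1 6.5 7.4]
slide [[362.32, 83.0], [360.17, 104.0]] x mm [-70.74 -70.75 -70.75 -70.76 -70.76 -70.75 -70.75 -70.75 -70.76 -70.77
 -70.77 -70.77 -70.77 -70.79 -70.81 -70.82 -70.81 -70.8  -70.8  -70.82
 -70.82 -70.83] y [83.9 73.3]
mark [[366.0, 47.0], [363.18, 74.0]] x mm [-70.61 -70.61 -70.61 -70.61 -70.64 -70.68 -70.69 -70.68 -70.67 -70.67
 -70.67 -70.65 -70.64 -70.67 -70.69 -70.72 -70.73 -70.71 -70.7  -70.7
 -70.71 -70.71 -70.71 -70.72 -70.75 -70.75 -70.76 -70.74] y [101.1  88.3]
slide-mark x mm -0.07883968185751655
big_cell 0.57 [0.4635 0.3029]
clip_tray 0.9 [0.6805 0.3145]
tape_dispenser 0.92 [ 0.502  -0.4165]
big_cell 0.77 [0.4666 0.3047]
clip_tray 0.59 [0.7041 0.3064]
tape_dispenser 0.94 [ 0.5284 -0.4128]
```

View pics/s14.png

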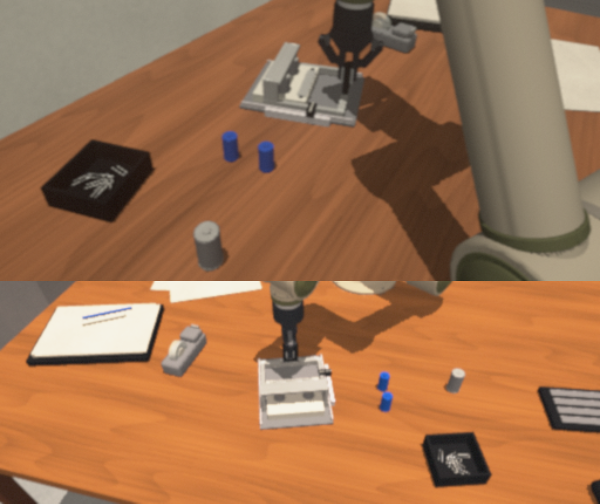

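View pics/w14.png

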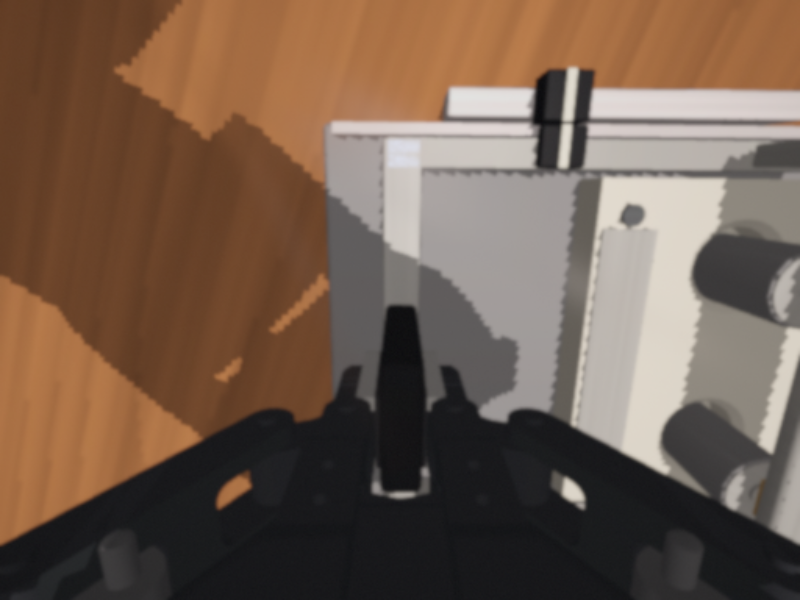

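The lines coincide at (568,120) in the wrist view. Both cells stand in the wells under the bridge, and the big cell, tray and dispenser look undisturbed. Handing in while still holding the slide.

```bash
python3 -c "
from rig import env
print(env.close_job())"
```

```text
the job is handed in; nothing more can be done
None
```

I put both small grey cells, button end up, into the tester's wells, left first and then right. Then I pinched the tab and pulled the slide out to the rider's mark. I handed the job in at about 20.5 s of robot time with the gripper still holding the slide.

**Cells:** Each one met the well floor at the expected height, 12 mm above the desk, with a push of 7–11 N. Both stood upright in the later pictures, and the bridge passed over them without visibly disturbing them. I didn't measure their seated height separately.

**Slide:** In the last two wrist pictures, 0.85 s apart, the two lines agreed within 0.1 mm (0.09 and 0.08 mm) and did not drift. The rider line measured the same after the pull as just before it, within 0.1 mm.

**Surroundings:** In the scene view, the large cell, clip tray and tape dispenser were within about 1 mm of where they started. The side view agreed for the large cell and tray. For the dispenser it read about 14 mm off, but the arm partly hid the dispenser in that picture. The blue look-alikes were never touched.

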